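# Mount a recipe-tablet holder on its ball stand and latch it

### The job

Mount the recipe-tablet holder on its ball stand: take it by its socket, lower the socket over the ball with the holder's ledge and screen side facing the far edge of the counter (away from the robot), and press it on firmly, without ramming it, until it is fully home with the latch lever still up. Then press the latch lever down until it snaps flat. Let go, leaving the holder upright and locked on the stand and the jar, bowl, spoon and tongs where they were.

Things in the scene. Friction and masses are not known exactly. Their poses are not given: they have to be found in the camera images.
- holder: Loose tablet holder, about 0.65 kg, standing on the rim of its socket. Origin: centre of the socket's underside; z up its axis, x from the axis towards the back plate. Socket: aluminium cup 52 mm across, 45 mm high, open below (bore 40 mm), with two flat grip faces 56 mm apart across y, 36 mm wide, 5 to 41 mm above the underside. The latch lever on top, raised, reaches 75 mm above the underside
- socket (a point): Point on the socket axis, 22 mm above the underside; on point ball when home. Sprung liner pads in the socket rub on the ball from 8 mm before home: the push needed besides the weight climbs to 12 to 20 N at the last, nothing clicks, and let go early it stays stuck high. Home is a hard stop. Arm and grip give, so going to the reported height stops 2 to 3 mm short: press until 21 to 25 N is felt
- plate (a point): Middle of the foot of the holder's black back plate, 74 mm from the socket axis along the holder's x, level with point socket. Plate: 150 mm wide (y), 105 mm high, leaning back 20 degrees to a top edge 110 mm from the axis, 119 mm above the underside. Its screen side and ledge look along the holder's -x, from this point towards the socket; the ledge ends 56 mm from the axis
- ball (a point): Centre of the 38 mm steel ball on the stand, 126 to 176 mm above the counter, as the column happens to be set. Below it a neck 18 mm thick and a shoulder disc 52 mm across, its top 23.5 mm under this point (1.5 mm under the socket's rim when home). Holder and stand must not press on each other with over 40 N, the holder's 6 N weight counted
- stand: Fixed stand: dark steel foot 136 mm across, 18 mm high, with an upright column on its centre, the ball straight above. Origin: centre of the foot on the counter; x points away from the robot, y to its left, z up. It does not move, nor does the column sink under these loads
- latch (a joint): Latch lever: 0 raised (tilted up 0.45 rad), growing as pressed, 0.45 flat on the holder, its jaw then under the ball. Over-centre: below about 0.27 it springs back up, beyond that it snaps flat by itself and stays. Hinge along y, 26 mm from the socket axis on the plate side, 47.5 mm above the underside; the lever, 24 mm wide, 55 mm long, reaches over the socket to the other side
- latch_pad (a point): Top of the black rubber pad (18 x 22 mm) on the lever, 42 mm from its hinge: the place to press straight down, with 4 to 8 N. Lever raised: 69 mm above the holder's underside, 10 mm from the socket axis on the side away from the plate; lever flat: 51.5 mm above, 16 mm from the axis
- lunch_jar: Bystander: blue insulated lunch jar with grey lid and wire handle, 94 mm across, 136 mm high. Origin: centre of its underside
- glass_bowl: Bystander: small glass bowl, 100 mm across, 45 mm high. Origin: centre of its underside
- soup_spoon: Bystander: white ceramic soup spoon, 112 mm long, up to 41 mm high at the handle's end. Origin: under the spoon's bowl; the handle points along -x
- tongs: Bystander: silver tongs lying open, 250 mm long (x), about 85 mm wide, 22 mm high, spring hinge at the -x end. Origin: underside, at mid length
Mind the look-alikes: they are no part of the job. What is shaped like the holder but purple is not meant.

How it is judged:
By the outcome, as a careful person would: the job done as asked, in the order asked, and still so for the second after the job is handed in, with the robot touching nothing.
It also fails if it takes over 69 s, if anything falls off the work surface, if the arm or the gripper's body presses on something with over 40 N, if the wrist force passes 120 N, or if a joint passes its speed limit or range.

### The arm

A 7-joint arm with a two-finger parallel gripper is mounted at the origin on the work surface. World frame = base frame: x ahead of the robot, y to its left, z up, the work surface at z = 0. Lengths are in m, angles in rad, forces in N, time in s.
With the tool pointing down it reaches from about 0.425 to 0.825 m from the base axis. Payload 3.6 kg.
Tool frame: the origin (TCP) lies at the very end of the fingers, on their centre line; the grasp point (between the pads) lies 19 mm behind it; z points along the fingers, y is the line along which they close (so a half turn about z gives the same grasp; the last joint's range is limited). The gripper opens to 93 mm and grips with 3 to 60 N. Pads are 15 mm wide; open, the fingers measure 128 mm over their backs; the gripper's body (75 mm by 188 mm) begins 65 mm behind the grasp point.
Start: joints at [1.159, 0.615, -0.013, 1.423, 0.008, 1.103, -0.04], TCP at [0.244, -0.602, 0.219] pointing down, gripper open.
Joint ranges: [-3.12, 3.12], [-0.3, 2.06], [-1.34, 1.32], [0.26, 2.42], [-1.36, 4.5], [0.01, 1.98], [-2.84, 2.84]. Speed limits (rad/s): [2.79, 2.79, 3.14, 3.14, 3.14, 3.14, 3.14].

### API

Orientations are given as a unit quaternion [w, x, y, z].
In Python, from rig import status, optics, order gives the robot as it stands.
- The arm moves only by the tool jog_arm, never from a script. Its argument "series" is a list of rows, each a list of 2 entries, a list of its own where there are three numbers: the shift along the tool's x, y, z normalised to -1 to 1, where 1 is 200 mm, then the turn, a rotation vector about the tool's x, y, z normalised to -1 to 1, where 1 is 180 degrees. In form: [[[tx, ty, tz], [wx, wy, wz]], ...]. A call has 1 to 20 rows; each row shifts and turns the commanded pose from where the row before left it, along the tool's axes as they then stand; what a row does not reach is not made up. A row lasts 1/8 s, in which the tool goes at most 62.5 mm and 10.7 degrees, less where a joint would pass 70% of its speed; a pose out of reach is approached as far as the arm can. A call with a number of a shift or a turn outside -1 to 1 is refused whole. A call with a gripper value outside its range is refused whole. "claw" is the opening, from 0 (shut) to 1 (fully open), set as the call begins (left out, the last holds). The fingers move at their own pace and stop on an object; "squeeze" is the grip in N (left out, the last holds). Time passes only in rows, so rows that do not move let the fingers close. It gives the time, the measured TCP pose, the force, the opening and the grip force at its end, in the units of the state.
- status.get_state(): the state, without advancing time (a new reading comes with each control period).
- optics.grab_frame(name): name is "side" or "top"; returns a dict with "img" (384x512x3 uint8, blue, green, red), "fov_y" (degrees; the focal length in pixels is half the picture's height over the tangent of half this angle, whatever the lens; pixels are square), "cx", "cy" (the principal point, pixels), "k1" (the pictures are not rectified: a ray, as slopes to the right and down, at radius r is drawn at 1 + k1 r^2 times it, then the intrinsics apply), "world_to_cam" (4x4, takes a point from world to camera coordinates). Camera axes: x right, y up, looking along -z (the intrinsics and any distortion apply to the point x, -y, -z); pixel columns grow to the right and rows downward; lengths in m; the calibration is good to about 2 mm. A picture is of the moment at which its call begins. There is no depth.
- order.hand_in(): hands the job in; it is judged then, once.
The state is a dict: "time": time; "joint_positions": joint angles; "joint_velocities": joint speeds; "tau": joint torques, N m; "position": TCP position; "ee_rot": TCP orientation; "contact_force": force on the tool from outside, world axes, zero at the start; "moment": the same for the moment, N m; "finger_gap": opening from 0.0 (shut) to 1.0 (fully open); "grip_force": force on a finger pad.
Only numpy, scipy, OpenCV 4.12 (cv2) and the standard library are available. Lean on these libraries where they do the work, as an engineer would, in place of code of your own. Each camera call takes 0.05 s, during which the arm holds its last target. There are 200 camera calls.

## Working session

There is one attempt and no reset: what is moved stays moved. The work goes in short steps, Python scripts to look and compute and a tool call to move; the robot and the scene stay as the last step left them, time stands still between calls to the robot, and variables do not carry over. Pictures are saved under pics/ and viewed, at most 10 in all, crops included, and the job is handed in when it is done.

Besides the shell and the picture viewer there is one more tool, called after "Emit:" as name([rows], argument=value, ...), one row to a line, values as JSON. jog_arm: Moves the arm, as the interface text tells. Scaled input: -1 to 1 covers 200 mm each way for a shift and 180 degrees each way for a turn. Its arguments: {"type":"object","properties":{"series":{"type":"array"},"claw":{"type":"number"},"squeeze":{"type":"number"}},"required":["series"]}

```bash
mkdir -p pics; cat > h.py <<'E'
import numpy as np, cv2
from rig import status, optics, order
def grab(n):
    f=optics.grab_frame(n); return f
def intr(f):
    h,w=f["img"].shape[:2]; return h/2/np.tan(np.radians(f["fov_y"])/2)
def ray(f,u,v):
    F=intr(f); d=np.array([(u-f["cx"])/F,(v-f["cy"])/F]); s=d.copy()
    for _ in range(30): s=d/(1+f["k1"]*(s@s))
    M=np.array(f["world_to_cam"]); R=M[:3,:3]; o=-R.T@M[:3,3]
    r=R.T@np.array([s[0],-s[1],-1.]); return o,r/np.linalg.norm(r)
def onz(f,u,v,z):
    o,r=ray(f,u,v); return o+r*(z-o[2])/r[2]
def proj(f,p):
    M=np.array(f["world_to_cam"]); c=M[:3,:3]@np.array(p)+M[:3,3]
    s=np.array([c[0],-c[1]])/-c[2]; s=s*(1+f["k1"]*(s@s)); F=intr(f)
    return s*F+[f["cx"],f["cy"]]
def tri(f,a,g,b):
    o,r=ray(f,*a); p,q=ray(g,*b)
    t=np.linalg.lstsq(np.c_[r,-q],p-o,rcond=None)[0]
    x=o+r*t[0]; y=p+q*t[1]; return (x+y)/2,np.linalg.norm(x-y)
E
python3 - <<'E'
from h import *
for n in("side","top"):
    f=grab(n); np.save(n+"0.npy",f,allow_pickle=True)
    cv2.imwrite(f"pics/{n}0.png",cv2.resize(f["img"],(796,597),interpolation=cv2.INTER_CUBIC))
    M=np.array(f["world_to_cam"]);print(n,f["fov_y"],f["cx"],f["cy"],f["k1"],-M[:3,:3].T@M[:3,3],-M[2,:3])
s=status.get_state();print(s)
E
```

```text
side 55.52603208952206 257.7429257294104 191.66803493625585 -0.10454354575902795 [0.15444661 0.39166729 0.5268055 ] [ 0.548674   -0.63405776 -0.54491063]
top 53.90515737338968 252.10165406347858 194.17074674193134 -0.08381765603661805 [ 0.48596313 -0.08835512  1.1515893 ] [ 9.67048953e-02 -3.17340422e-04 -9.95313047e-01]
{'time': 0.1, 'joint_positions': array([ 1.15948636,  0.61580338, -0.01261673,  1.42473262,  0.00808977,
        1.10341836, -0.04039212]), 'joint_velocities': array([ 1.31536605e-05, -2.11293183e-03, -5.65874612e-04, -4.67045478e-03,
       -1.50361003e-03,  3.97219188e-04, -1.92823198e-03]), 'tau': array([ 2.60704081e-03, -4.60038829e+01,  2.09997632e-01, -1.66243440e+01,
       -6.13488397e-02,  1.69305888e-02,  9.23335733e-05]), 'position': array([ 0.24374284, -0.60179489,  0.21761143]), 'ee_rot': array([-1.13268754e-03,  9.81539951e-01,  1.91253727e-01, -2.30688430e-04]), 'contact_force': array([-0.14899089, -0.11806086, -0.44087312]), 'moment': array([0.02993647, 0.02775965, 0.04184525]), 'grip_force': 0.0, 'finger_gap': 1.0006059876343265}
```

View pics/side0.png

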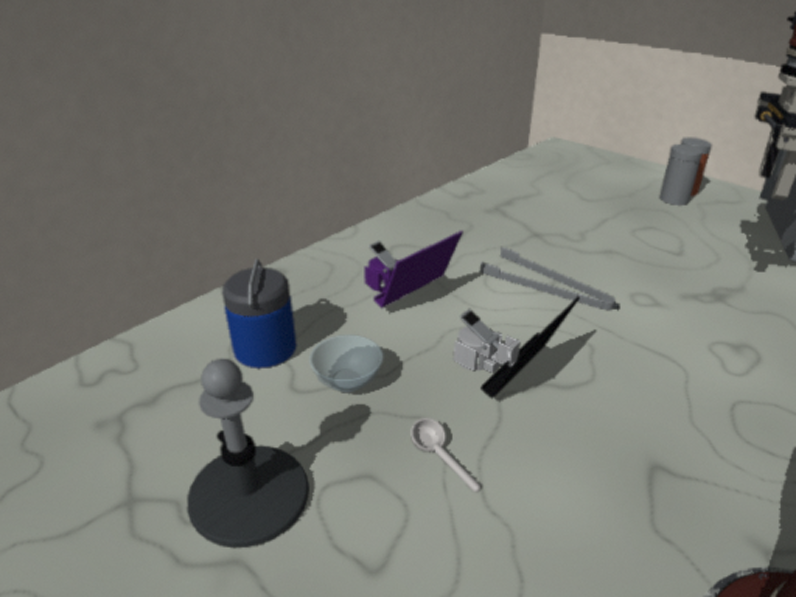

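View pics/top0.png

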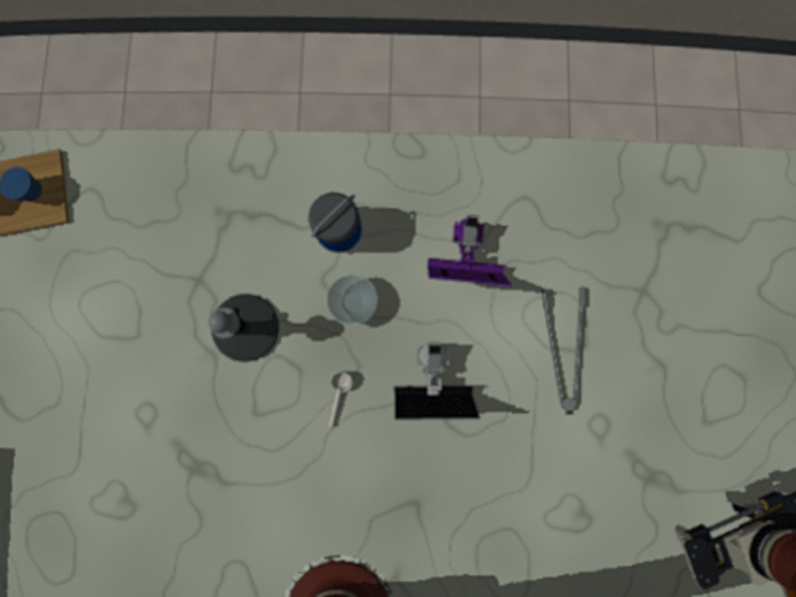

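```bash
python3 - <<'E'
from h import *
f={n:np.load(n+"0.npy",allow_pickle=True).item() for n in("side","top")}
def crop(n,x,y,w,h,s): return cv2.resize(f[n]["img"][y:y+h,x:x+w],(w*s,h*s),interpolation=cv2.INTER_CUBIC)
a=crop("side",285,185,100,75,4);b=crop("top",245,210,100,75,4)
c=crop("side",115,220,100,75,4);d=crop("top",120,180,100,75,4)
cv2.imwrite("pics/m.png",np.vstack([np.hstack([a,b]),np.hstack([c,d])]))
# black plate & pad masks
for n,(x,y,w,h) in {"side":(285,185,100,75),"top":(245,210,80,65)}.items():
    g=f[n]["img"][y:y+h,x:x+w].max(2); m=(g<45).astype(np.uint8)
    k,l,st,ce=cv2.connectedComponentsWithStats(m)
    for i in range(1,k):
        if st[i,4]>8:
            r=cv2.minAreaRect(np.argwhere(l==i)[:,::-1].astype(np.float32)+[x,y].__class__([0,0]))
            print(n,st[i],ce[i]+[x,y],[(float(p[0]+x),float(p[1]+y)) for p in cv2.boxPoints(r)])
for n,(x,y,w,h) in {"side":(115,225,60,40),"top":(120,185,60,55)}.items():
    g=cv2.cvtColor(f[n]["img"],cv2.COLOR_BGR2GRAY)[y:y+h,x:x+w]
    g=cv2.resize(g,None,fx=4,fy=4,interpolation=cv2.INTER_CUBIC)
    r=cv2.HoughCircles(g,cv2.HOUGH_GRADIENT,1,20,param1=80,param2=14,minRadius=24,maxRadius=64)
    print(n,None if r is None else [(q[0]/4+x-.375,q[1]/4+y-.375,q[2]/4) for q in r[0][:5]])
# foot in top and side
for n,(x,y,w,h) in {"side":(110,280,100,80),"top":(125,180,60,60)}.items():
    g=f[n]["img"][y:y+h,x:x+w].max(2); m=(g<75).astype(np.uint8)
    cs=max(cv2.findContours(m,0,1)[0],key=cv2.contourArea); e=cv2.fitEllipse(cv2.convexHull(cs)); print(n,"foot",(e[0][0]+x,e[0][1]+y),e[1:], onz(f[n],e[0][0]+x,e[0][1]+y,.014))
E
```

```text
Traceback (most recent call last):
cv2.error: OpenCV(4.12.0) /io/opencv/modules/imgproc/src/convhull.cpp:143: error: (-215:Assertion failed) total >= 0 && (depth == CV_32F || depth == CV_32S) in function 'convexHull'
```

View pics/m.png

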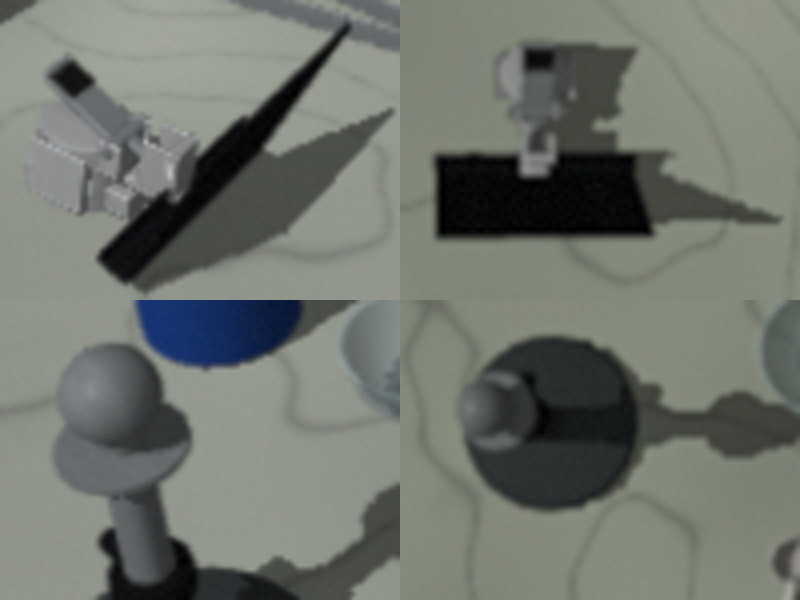

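```bash
python3 - <<'E'
from h import *
f={n:np.load(n+"0.npy",allow_pickle=True).item() for n in("side","top")}
S,T=f["side"],f["top"]
pads={}
for n,(x,y,w,h) in {"side":(293,195,22,18),"top":(272,215,16,16)}.items():
    g=f[n]["img"][y:y+h,x:x+w].max(2); m=(g<60).astype(np.uint8)
    k,l,st,ce=cv2.connectedComponentsWithStats(m); i=1+st[1:,4].argmax(); pads[n]=ce[i]+[x,y]; print(n,"pad",st[i],pads[n])
P=tri(S,pads["side"],T,pads["top"]);print("pad tri",P,onz(T,*pads["top"],.069),onz(S,*pads["side"],.069))
g=T["img"].max(2)[210:275,245:325]; m=(g<40).astype(np.uint8); 
k,l,st,ce=cv2.connectedComponentsWithStats(m); i=1+st[1:,4].argmax(); m=(l==i)
print(st[i])
lo=np.array([(c+245,np.where(m[:,c])[0].max()+.5+210) for c in range(st[i,0]+3,st[i,0]+st[i,2]-6)])
up=np.array([(c+245,np.where(m[:,c])[0].min()-.5+210) for c in list(range(st[i,0]+2,st[i,0]+18))+list(range(st[i,0]+32,st[i,0]+st[i,2]-8))])
for nm,q,z in (("top edge",lo,.119),("foot",up,.022)):
    w=np.array([onz(T,*p,z) for p in q]); c=np.polyfit(w[:,1],w[:,0],1); print(nm,"dx/dy",c[0],"x at y=mean",w[:,:2].mean(0))
b=cv2.boundingRect(m.astype(np.uint8));print("plate ends y at foot",onz(T,st[i,0]+244.5,up[0,1],.022),"top edge L/R",onz(T,st[i,0]+244.5,lo[0,1],.119),onz(T,st[i,0]+st[i,2]+244.5,lo[0,1],.119))
bc={"side":(142.7,243.4),"top":(141,207)}
for n,(x,y,w,h) in {"side":(122,228,42,32),"top":(126,190,40,36)}.items():
    g=cv2.cvtColor(f[n]["img"],cv2.COLOR_BGR2GRAY)[y:y+h,x:x+w]
    g=cv2.resize(g,None,fx=4,fy=4,interpolation=cv2.INTER_CUBIC)
    r=cv2.HoughCircles(g,cv2.HOUGH_GRADIENT,1,12,param1=60,param2=10,minRadius=24,maxRadius=60)
    if r is not None:
        print(n,[((q[0]+.5)/4-.5+x,(q[1]+.5)/4-.5+y,q[2]/4) for q in r[0][:3]])
print("ball",tri(S,bc["side"],T,bc["top"]))
for n,(x,y,w,h) in {"side":(110,280,100,80),"top":(125,180,60,60)}.items():
    g=f[n]["img"][y:y+h,x:x+w].max(2); m=(g<75).astype(np.uint8)
    cs=max(cv2.findContours(m,0,1)[0],key=cv2.contourArea); e=cv2.fitEllipse(cv2.convexHull(cs)); print(n,"foot",e, onz(f[n],e[0][0]+x,e[0][1]+y,.016))
E
```

```text
side pad [ 5  6 10  8 49] [302.59183673 204.48979592]
top pad [ 4  7  8  6 45] [279.57777778 224.44444444]
pad tri (array([ 0.50717293, -0.16869715,  0.06911104]), np.float64(0.00263539347855234)) [ 0.50607486 -0.16943153  0.069     ] [ 0.50833345 -0.16806812  0.069     ]
[  9  38  54  21 969]
top edge dx/dy -0.02678832041677355 x at y=mean [ 0.38614207 -0.16642099]
foot dx/dy -0.05095299189284096 x at y=mean [ 0.43668522 -0.16674031]
plate ends y at foot [ 0.43378394 -0.09682734  0.022     ] top edge L/R [ 0.38445935 -0.09740165  0.119     ] [ 0.38763274 -0.24375033  0.119     ]
side [(np.float32(142.0), np.float32(243.0), np.float32(13.225)), (np.float32(145.25), np.float32(243.75), np.float32(14.575)), (np.float32(151.0), np.float32(254.0), np.float32(11.15))]
top [(np.float32(143.5), np.float32(207.5), np.float32(9.7)), (np.float32(147.75), np.float32(214.0), np.float32(12.025)), (np.float32(151.75), np.float32(204.5), np.float32(13.7))]
ball (array([0.54022816, 0.19994248, 0.17651505]), np.float64(0.0006960089414756921))
side foot ((55.39219665527344, 26.333932876586914), (73.81648254394531, 103.83578491210938), 41.30501937866211) [0.5463854  0.18206612 0.016     ]
top foot ((34.71235656738281, 30.026517868041992), (42.36414337158203, 48.872554779052734), 83.62312316894531) [0.54125446 0.18931923 0.016     ]
```

```bash
python3 - <<'E'
from h import *
f={n:np.load(n+"0.npy",allow_pickle=True).item() for n in("side","top")}
S,T=f["side"],f["top"]
for a,b in (((142.1,243.3),(141.8,207.1)),((142.1,243.3),(141.3,207.1))):
    print("ball",tri(S,a,T,b))
print("foot",onz(T,157,210.2,.017))
g=T["img"].astype(int); m=((g[...,0]>g[...,1]+20)&(g[...,2]>g[...,1]+15)).astype(np.uint8); m[:,:250]=0
x,y,w,h=cv2.boundingRect(m); print("purple",x,y,w,h,onz(T,x,y+h,.119),onz(T,x+w,y+h,.119))
print("jar lid",onz(T,215,139,.136))
E
```

```text
ball (array([0.5408707 , 0.19914663, 0.17565524]), np.float64(0.0032885697193187438))
ball (array([0.54049469, 0.19984691, 0.1763853 ]), np.float64(0.0023124523813946116))
foot [0.54046347 0.1973218  0.017     ]
purple 275 141 54 43 [ 0.61600501 -0.15108981  0.119     ] [ 0.61980174 -0.30064189  0.119     ]
jar lid [0.73438274 0.01695842 0.136     ]
```

Emit:
jog_arm([
  [[0, 0, 0], [0, 0, 0.0141]],
  [[0, 0, 0], [0, 0, 0.0141]],
  [[0, 0, 0], [0, 0, 0.0141]],
  [[0, 0, 0], [0, 0, 0.0141]],
  [[0, 0, 0], [0, 0, 0.0141]],
  [[0, 0, 0], [0, 0, 0.0141]],
  [[0, 0, 0], [0, 0, 0.0141]],
  [[0, 0, 0], [0, 0, 0.0141]],
], claw=1, squeeze=50)

```text
time: 1.1
position: [0.2439, -0.602, 0.218]
ee_rot: [-0.001, 1.0, 0.014, -0.0]
contact_force: [0.5, 0.3, -0.3]
finger_gap: 0.999
grip_force: 0.0
```

Emit:
jog_arm([
  [[0.0414, -0.0667, 0], [0, 0, 0]],
  [[0.0828, -0.1333, 0], [0, 0, 0]],
  [[0.0828, -0.1333, 0], [0, 0, 0]],
  [[0.0828, -0.1333, 0], [0, 0, 0]],
  [[0.0828, -0.1333, 0], [0, 0, 0]],
  [[0.0828, -0.1333, 0], [0, 0, 0]],
  [[0.0828, -0.1333, 0], [0, 0, 0]],
  [[0.0828, -0.1333, 0], [0, 0, 0]],
  [[0.0828, -0.1333, 0], [0, 0, 0]],
  [[0.0828, -0.1333, 0], [0, 0, 0]],
  [[0.0828, -0.1333, 0], [0, 0, 0]],
  [[0.0828, -0.1333, 0], [0, 0, 0]],
  [[0.0828, -0.1333, 0], [0, 0, 0]],
  [[0.0828, -0.1333, 0], [0, 0, 0]],
  [[0.0828, -0.1333, 0], [0, 0, 0]],
  [[0.0828, -0.1333, 0], [0, 0, 0]],
  [[0.0414, -0.0667, 0], [0, 0, 0]],
  [[0, 0, 0], [0, 0, 0]],
  [[0, 0, 0], [0, 0, 0]],
])

```text
time: 3.48
position: [0.495, -0.1694, 0.2186]
ee_rot: [0.0, 1.0, 0.014, -0.0]
contact_force: [-0.5, 0.1, 0.6]
finger_gap: 1.002
grip_force: 0.0
```

Emit:
jog_arm([
  [[0.01, -0.0045, 0.075], [0, 0, 0]],
  [[0, 0, 0.075], [0, 0, 0]],
  [[0, 0, 0.075], [0, 0, 0]],
  [[0, 0, 0.075], [0, 0, 0]],
  [[0, 0, 0.075], [0, 0, 0]],
  [[0, 0, 0.075], [0, 0, 0]],
  [[0, 0, 0.075], [0, 0, 0]],
  [[0, 0, 0.075], [0, 0, 0]],
  [[0, 0, 0.075], [0, 0, 0]],
  [[0, 0, 0.075], [0, 0, 0]],
  [[0, 0, 0.075], [0, 0, 0]],
  [[0, 0, 0.075], [0, 0, 0]],
  [[0, 0, 0.075], [0, 0, 0]],
  [[0, 0, 0.05], [0, 0, 0]],
  [[0, 0, 0.025], [0, 0, 0]],
  [[0, 0, 0], [0, 0, 0]],
  [[0, 0, 0], [0, 0, 0]],
])

```text
time: 5.6
position: [0.4982, -0.1671, 0.0091]
ee_rot: [0.0, 1.0, 0.015, 0.001]
contact_force: [-0.5, 0.7, 0.1]
finger_gap: 0.999
grip_force: 0.0
```

```bash
python3 - <<'E'
from h import *
S,T=grab("side"),grab("top")
a=cv2.resize(S["img"][170:270,270:370],(400,400),interpolation=3);b=cv2.resize(T["img"][180:280,230:330],(400,400),interpolation=3)
cv2.imwrite("pics/g1.png",np.hstack([a,b])); print(status.get_state()["position"])
E
```

```text
[ 0.49818475 -0.16712693  0.00915269]
```

View pics/g1.png

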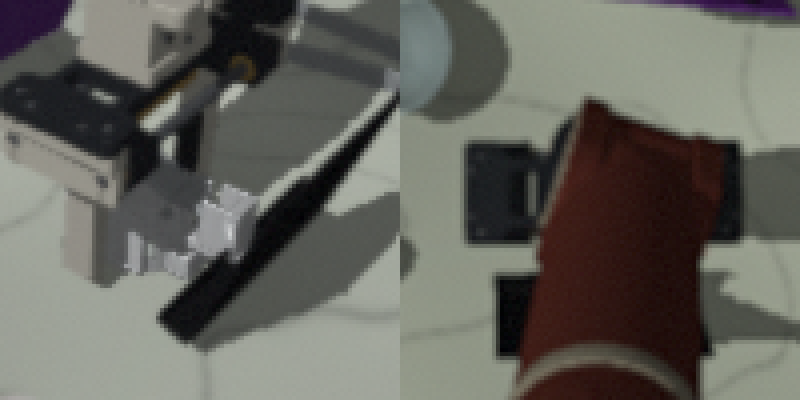

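The fingers straddle the socket: the near finger is at about (95,240) in the side crop and the plate is clear at about (250,240). I'll close the gripper, then lift.

Emit:
jog_arm([
  [[-0.004, 0, 0.008], [0, 0, 0]],
  [[0, 0, 0], [0, 0, 0]],
  [[0, 0, 0], [0, 0, 0]],
  [[0, 0, 0], [0, 0, 0]],
  [[0, 0, 0], [0, 0, 0]],
  [[0, 0, 0], [0, 0, 0]],
  [[0, 0, 0], [0, 0, 0]],
], claw=0, squeeze=55)

```text
time: 6.58
position: [0.4973, -0.1677, 0.0071]
ee_rot: [0.0, 1.0, 0.015, 0.0]
contact_force: [0.4, -3.1, -0.7]
finger_gap: 0.6
grip_force: 55.0
```

Emit:
jog_arm([
  [[0, 0, -0.03], [0, 0, 0]],
  [[0, 0, -0.06], [0, 0, 0]],
  [[0, 0, -0.09], [0, 0, 0]],
  [[0, 0, -0.09], [0, 0, 0]],
  [[0, 0, -0.09], [0, 0, 0]],
  [[0, 0, -0.09], [0, 0, 0]],
  [[0, 0, -0.09], [0, 0, 0]],
  [[0, 0, -0.09], [0, 0, 0]],
  [[0, 0, -0.09], [0, 0, 0]],
  [[0, 0, -0.09], [0, 0, 0]],
  [[0, 0, -0.09], [0, 0, 0]],
  [[0, 0, -0.09], [0, 0, 0]],
  [[0, 0, -0.06], [0, 0, 0]],
  [[0, 0, -0.03], [0, 0, 0]],
  [[0, 0, 0], [0, 0, 0]],
  [[0, 0, 0], [0, 0, 0]],
])

```text
time: 8.57
position: [0.4964, -0.1668, 0.2223]
ee_rot: [-0.0, 1.0, 0.015, -0.001]
contact_force: [0.3, -1.1, -8.0]
finger_gap: 0.597
grip_force: 55.0
```

Emit:
jog_arm([
  [[0.0069, -0.057, 0], [0, 0, 0.0095]],
  [[0.0137, -0.114, 0], [0, 0, 0]],
  [[0.0137, -0.114, 0], [0, 0, 0]],
  [[0.0137, -0.114, 0], [0, 0, 0]],
  [[0.0137, -0.114, 0], [0, 0, 0]],
  [[0.0137, -0.114, 0], [0, 0, 0]],
  [[0.0137, -0.114, 0], [0, 0, 0]],
  [[0.0137, -0.114, 0], [0, 0, 0]],
  [[0.0137, -0.114, 0], [0, 0, 0]],
  [[0.0137, -0.114, 0], [0, 0, 0]],
  [[0.0137, -0.114, 0], [0, 0, 0]],
  [[0.0137, -0.114, 0], [0, 0, 0]],
  [[0.0137, -0.114, 0], [0, 0, 0]],
  [[0.0137, -0.114, 0], [0, 0, 0]],
  [[0.0137, -0.114, 0], [0, 0, 0]],
  [[0.0137, -0.114, 0], [0, 0, 0]],
  [[0.0069, -0.057, 0], [0, 0, 0]],
  [[0, 0, 0], [0, 0, 0]],
  [[0, 0, 0], [0, 0, 0]],
])

```text
time: 10.95
position: [0.5404, 0.1961, 0.2229]
ee_rot: [0.001, 1.0, -0.001, -0.0]
contact_force: [0.0, 0.0, -6.7]
finger_gap: 0.596
grip_force: 55.0
```

```bash
python3 - <<'E'
from h import *
S,T=grab("side"),grab("top"); np.save("side1.npy",S,allow_pickle=True)
a=cv2.resize(S["img"][160:310,60:260],(800,600),interpolation=3)
p=status.get_state(); print(p["position"],p["ee_rot"],p["contact_force"],p["moment"])
cv2.imwrite("pics/a1.png",a)
B=np.array([.5405,.1985,.175])
print("ball px",proj(S,B),"socket axis exp. underside/top px",proj(S,p["position"]-[0,0,.0071]),proj(S,p["position"]+[0,0,.038]))
E
```

```text
[0.54048674 0.19615168 0.22311402] [ 5.65711428e-04  9.99999524e-01 -7.94389325e-04 -1.66854591e-05] [ 0.00882588 -0.64590033 -7.32476613] [-0.00103013 -0.12621257  0.02238067]
ball px [143.83968233 243.64772221] socket axis exp. underside/top px [140.40778522 220.63045164] [134.77107481 193.74820895]
```

View pics/a1.png

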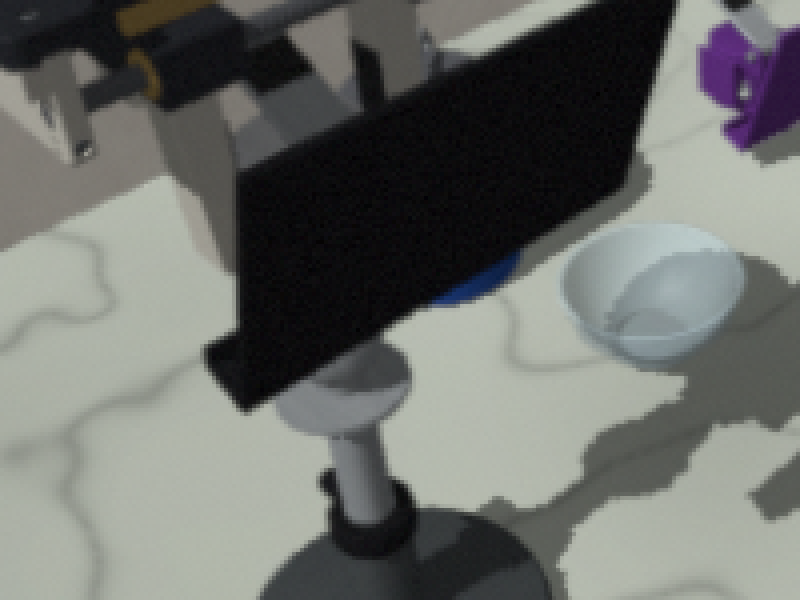

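Emit:
jog_arm([
  [[0, -0.014, 0.02], [0, 0, 0]],
  [[0, 0, 0.04], [0, 0, 0]],
  [[0, 0, 0.04], [0, 0, 0]],
  [[0, 0, 0.03], [0, 0, 0]],
  [[0, 0, 0.02], [0, 0, 0]],
  [[0, 0, 0], [0, 0, 0]],
  [[0, 0, 0], [0, 0, 0]],
])

```text
time: 11.92
position: [0.5405, 0.2007, 0.1933]
ee_rot: [-0.0, 1.0, 0.0, 0.0]
contact_force: [-0.3, -0.4, -6.6]
finger_gap: 0.599
grip_force: 55.0
```

```bash
python3 - <<'E'
from h import *
S,T=grab("side"),grab("top"); 
p=status.get_state(); print(p["position"],p["contact_force"],p["moment"])
a=cv2.resize(S["img"][180:280,100:200],(400,400),interpolation=3);b=cv2.resize(T["img"][150:250,90:190],(400,400),interpolation=3)
cv2.imwrite("pics/a2.png",np.hstack([a,b]))
E
```

```text
[0.54053931 0.2007208  0.19343608] [ 0.37377732 -0.69771664 -6.9224384 ] [ 0.05279461 -0.06728308 -0.00046688]
```

View pics/a2.png

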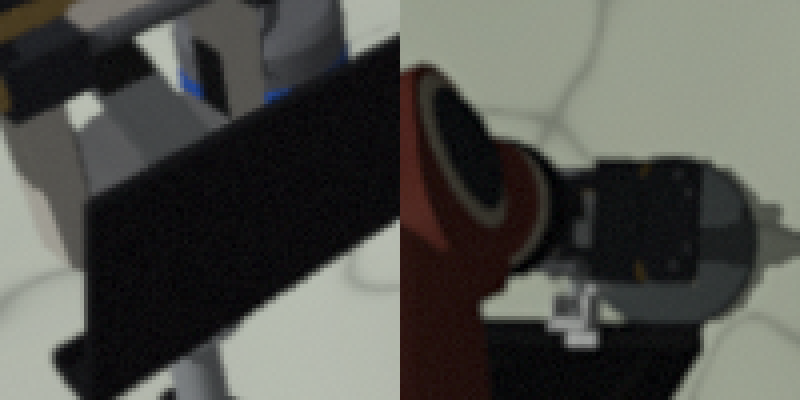

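The holder hangs upright over the stand, with its ledge and screen side facing away from the robot. The socket itself is hidden, so I'll lower slowly and watch the force.

Emit:
jog_arm([
  [[0, 0.006, 0.01], [0, 0, 0]],
  [[0, 0, 0.01], [0, 0, 0]],
  [[0, 0, 0.01], [0, 0, 0]],
  [[0, 0, 0], [0, 0, 0]],
])

```text
time: 12.52
position: [0.5407, 0.1995, 0.187]
ee_rot: [-0.0, 1.0, 0.0, 0.0]
contact_force: [0.8, 0.4, -7.0]
finger_gap: 0.598
grip_force: 55.0
```

Emit:
jog_arm([
  [[0, 0, 0.0075], [0, 0, 0]],
  [[0, 0, 0.0075], [0, 0, 0]],
  [[0, 0, 0], [0, 0, 0]],
])

```text
time: 12.9
position: [0.5412, 0.1997, 0.1844]
ee_rot: [-0.0, 1.0, 0.0, 0.001]
contact_force: [2.6, 0.7, -7.1]
finger_gap: 0.598
grip_force: 55.0
```

Emit:
jog_arm([
  [[0.004, -0.001, 0.0075], [0, 0, 0]],
  [[0.002, 0, 0.0075], [0, 0, 0]],
  [[0, 0, 0], [0, 0, 0]],
])

```text
time: 13.28
position: [0.5416, 0.1997, 0.1809]
ee_rot: [-0.0, 1.0, 0.0, 0.0]
contact_force: [2.3, -0.1, -6.7]
finger_gap: 0.601
grip_force: 55.0
```

Emit:
jog_arm([
  [[0, 0, 0.0075], [0, 0, 0]],
  [[0, 0, 0.0075], [0, 0, 0]],
  [[0, 0, 0], [0, 0, 0]],
])

```text
time: 13.65
position: [0.5416, 0.1997, 0.1779]
ee_rot: [-0.0, 1.0, 0.0, 0.0]
contact_force: [3.4, 1.5, -7.0]
finger_gap: 0.599
grip_force: 55.0
```

Emit:
jog_arm([
  [[0.005, -0.002, 0.005], [0, 0, 0]],
  [[0.002, 0, 0.005], [0, 0, 0]],
  [[0, 0, 0], [0, 0, 0]],
])

```text
time: 14.02
position: [0.5419, 0.1996, 0.1755]
ee_rot: [0.0, 1.0, 0.0, -0.001]
contact_force: [-0.7, 0.1, -7.4]
finger_gap: 0.599
grip_force: 55.0
```

Emit:
jog_arm([
  [[0, 0, 0.0075], [0, 0, 0]],
  [[0, 0, 0.0075], [0, 0, 0]],
  [[0, 0, 0], [0, 0, 0]],
])

```text
time: 14.4
position: [0.5426, 0.1999, 0.1728]
ee_rot: [0.0, 1.0, 0.0, -0.0]
contact_force: [0.3, -1.1, -7.3]
finger_gap: 0.6
grip_force: 55.0
```

Emit:
jog_arm([
  [[0, 0, 0.0075], [0, 0, 0]],
  [[0, 0, 0.0075], [0, 0, 0]],
  [[0, 0, 0.0075], [0, 0, 0]],
  [[0, 0, 0], [0, 0, 0]],
])

```text
time: 14.9
position: [0.5428, 0.2001, 0.1684]
ee_rot: [-0.0, 1.0, 0.0, -0.0]
contact_force: [0.3, 0.4, -7.4]
finger_gap: 0.6
grip_force: 55.0
```

Emit:
jog_arm([
  [[0, 0, 0.0075], [0, 0, 0]],
  [[0, 0, 0.0075], [0, 0, 0]],
  [[0, 0, 0], [0, 0, 0]],
])

```text
time: 15.28
position: [0.543, 0.2001, 0.1662]
ee_rot: [-0.0, 1.0, 0.0, 0.0]
contact_force: [-1.6, -0.3, -0.5]
finger_gap: 0.6
grip_force: 55.0
```

Emit:
jog_arm([
  [[-0.001, 0, 0.005], [0, 0, 0]],
  [[0, 0, 0.005], [0, 0, 0]],
  [[0, 0, 0], [0, 0, 0]],
])

```text
time: 15.65
position: [0.5432, 0.2002, 0.1644]
ee_rot: [-0.0, 1.0, 0.0, 0.001]
contact_force: [-2.8, -1.2, 5.1]
finger_gap: 0.599
grip_force: 55.0
```

Emit:
jog_arm([
  [[0, 0, 0.005], [0, 0, 0]],
  [[0, 0, 0.005], [0, 0, 0]],
  [[0, 0, 0], [0, 0, 0]],
])

```text
time: 16.02
position: [0.5433, 0.2003, 0.1628]
ee_rot: [-0.0, 1.0, 0.0, 0.001]
contact_force: [-3.1, -1.8, 7.5]
finger_gap: 0.596
grip_force: 55.0
```

Emit:
jog_arm([
  [[0, 0, 0.005], [0, 0, 0]],
  [[0, 0, 0.005], [0, 0, 0]],
  [[0, 0, 0], [0, 0, 0]],
])

```text
time: 16.4
position: [0.5434, 0.2003, 0.1613]
ee_rot: [-0.0, 1.0, 0.0, 0.001]
contact_force: [-3.5, -1.4, 9.7]
finger_gap: 0.596
grip_force: 55.0
```

Emit:
jog_arm([
  [[-0.004, 0.002, 0.005], [0, 0, 0]],
  [[0, 0, 0.005], [0, 0, 0]],
  [[0, 0, 0], [0, 0, 0]],
])

```text
time: 16.77
position: [0.5434, 0.2003, 0.1598]
ee_rot: [-0.001, 1.0, 0.0, 0.002]
contact_force: [-2.9, -1.2, 9.7]
finger_gap: 0.603
grip_force: 55.0
```

Emit:
jog_arm([
  [[0, 0, 0.005], [0, 0, 0]],
  [[0, 0, 0.0025], [0, 0, 0]],
  [[0, 0, 0], [0, 0, 0]],
])

```text
time: 17.15
position: [0.5434, 0.2003, 0.1594]
ee_rot: [-0.001, 1.0, 0.0, 0.002]
contact_force: [-4.8, -2.2, 15.2]
finger_gap: 0.6
grip_force: 55.0
```

Emit:
jog_arm([
  [[0, 0, 0.0025], [0, 0, 0]],
  [[0, 0, 0.0025], [0, 0, 0]],
  [[0, 0, 0], [0, 0, 0]],
])

```text
time: 17.52
position: [0.5435, 0.2003, 0.1593]
ee_rot: [-0.001, 1.0, 0.0, 0.003]
contact_force: [-6.3, -1.9, 20.4]
finger_gap: 0.597
grip_force: 55.0
```

Emit:
jog_arm([
  [[-0.003, 0, 0.003], [0, 0, 0]],
  [[0, 0, 0], [0, 0, 0]],
  [[0, 0, 0], [0, 0, 0]],
])

```text
time: 17.9
position: [0.5435, 0.2003, 0.1593]
ee_rot: [-0.001, 1.0, 0.0, 0.003]
contact_force: [-6.3, -1.8, 22.4]
finger_gap: 0.603
grip_force: 55.0
```

Emit:
jog_arm([
  [[0, 0, 0.002], [0, 0, 0]],
  [[0, 0, 0], [0, 0, 0]],
  [[0, 0, 0], [0, 0, 0]],
])

```text
time: 18.27
position: [0.5435, 0.2003, 0.1593]
ee_rot: [-0.001, 1.0, 0.0, 0.003]
contact_force: [-6.4, -2.3, 23.9]
finger_gap: 0.601
grip_force: 55.0
```

Emit:
jog_arm([
  [[0, 0, -0.01], [0, 0, 0]],
  [[0, 0, -0.01], [0, 0, 0]],
  [[0, 0, 0], [0, 0, 0]],
])

```text
time: 18.65
position: [0.5434, 0.2002, 0.1595]
ee_rot: [-0.001, 1.0, 0.0, 0.002]
contact_force: [-0.0, -0.9, 6.8]
finger_gap: 0.596
grip_force: 55.0
```

Emit:
jog_arm([
  [[0, 0, 0], [0, 0, 0]],
  [[0, 0, 0], [0, 0, 0]],
  [[0, 0, 0], [0, 0, 0]],
  [[0, 0, 0], [0, 0, 0]],
  [[0, 0, 0], [0, 0, 0]],
  [[0, 0, 0], [0, 0, 0]],
], claw=1)

```text
time: 19.4
position: [0.5413, 0.1996, 0.1581]
ee_rot: [-0.0, 1.0, 0.0, 0.0]
contact_force: [-0.0, 0.3, -0.4]
finger_gap: 0.999
grip_force: 0.0
```

Emit:
jog_arm([
  [[0, 0, -0.03], [0, 0, 0]],
  [[0, 0, -0.06], [0, 0, 0]],
  [[0, 0, -0.08], [0, 0, 0]],
  [[0, 0, -0.08], [0, 0, 0]],
  [[0, 0, -0.08], [0, 0, 0]],
  [[0, 0, -0.08], [0, 0, 0]],
  [[0, 0, -0.05], [0, 0, 0]],
  [[0, 0, -0.02], [0, 0, 0]],
  [[0, 0, 0], [0, 0, 0]],
])

```text
time: 20.52
position: [0.5412, 0.1996, 0.2541]
ee_rot: [-0.0, 1.0, 0.0, -0.0]
contact_force: [0.0, 0.6, -0.5]
finger_gap: 1.0
grip_force: 0.0
```

Emit:
jog_arm([
  [[0, 0, 0], [0, 0, 0]],
  [[0, 0, 0], [0, 0, 0]],
  [[0, 0, 0], [0, 0, 0]],
  [[0, 0, 0], [0, 0, 0]],
  [[0, 0, 0], [0, 0, 0]],
  [[0, 0, 0], [0, 0, 0]],
  [[0, 0, 0], [0, 0, 0]],
  [[0, 0, 0], [0, 0, 0]],
], claw=0, squeeze=10)

```text
time: 21.52
position: [0.5413, 0.1996, 0.2541]
ee_rot: [-0.0, 1.0, 0.0, 0.0]
contact_force: [-0.3, 0.4, -0.1]
finger_gap: 0.189
grip_force: 0.0
```

```bash
python3 - <<'E'
from h import *
S,T=grab("side"),grab("top"); 
p=status.get_state(); print(p["position"],p["contact_force"],p["moment"],p["finger_gap"])
a=cv2.resize(S["img"][140:290,80:230],(400,400),interpolation=3);b=cv2.resize(T["img"][150:250,90:190],(400,400),interpolation=3)
cv2.imwrite("pics/a3.png",np.hstack([a,b]))
E
```

```text
[0.54129826 0.19960601 0.25411314] [ 0.59075724  0.07362742 -0.27732954] [ 0.02482708  0.02043892 -0.01985706] 0.10201762129664968
```

View pics/a3.png

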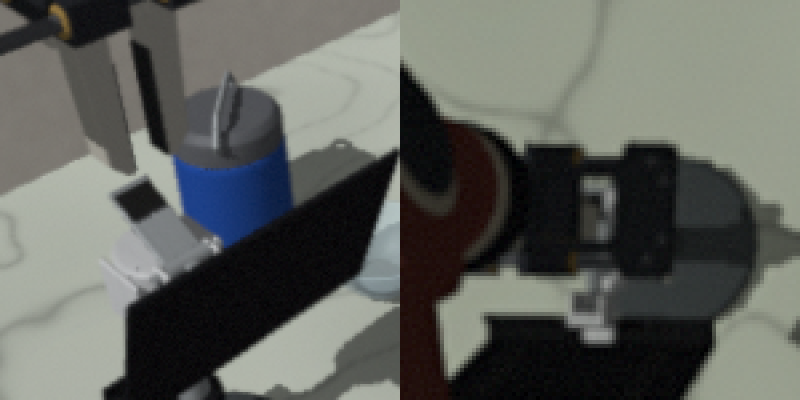

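Holder sits upright on the stand with the lever up; the pad is at about (140,200) in the left crop, i.e. side pixel (132,214.5).

```bash
python3 - <<'E'
from h import *
S=grab("side"); x,y=118,203
g=S["img"][y:y+22,x:x+26].max(2); m=(g<60).astype(np.uint8)
k,l,st,ce=cv2.connectedComponentsWithStats(m); i=1+st[1:,4].argmax(); c=ce[i]+[x,y]; print(st[i],c,onz(S,*c,.2212),onz(S,*c,.2232),proj(S,[.553,.2,.2212]))
E
```

```text
[  6   5  18  15 156] [132.34615385 214.97435897] [0.55376394 0.1997387  0.2212    ] [0.55115065 0.20099476 0.2232    ] [132.48516333 215.27478192]
```

Emit:
jog_arm([
  [[0.03, 0, 0], [0, 0, 0]],
  [[0.03, 0, 0.03], [0, 0, 0]],
  [[0, 0, 0.03], [0, 0, 0]],
  [[0, 0, 0.03], [0, 0, 0]],
  [[0, 0, 0], [0, 0, 0]],
])

```text
time: 22.3
position: [0.5527, 0.1995, 0.2352]
ee_rot: [0.0, 1.0, 0.0, -0.001]
contact_force: [-0.4, -0.5, 1.3]
finger_gap: 0.003
grip_force: 0.0
```

Emit:
jog_arm([
  [[0.01, 0, 0.03], [0, 0, 0]],
  [[0, 0, 0.02], [0, 0, 0]],
  [[0, 0, 0.015], [0, 0, 0]],
  [[0, 0, 0.01], [0, 0, 0]],
  [[0, 0, 0], [0, 0, 0]],
])

```text
time: 22.92
position: [0.556, 0.1997, 0.2215]
ee_rot: [-0.0, 1.0, 0.0, 0.001]
contact_force: [2.7, -1.0, 3.3]
finger_gap: 0.004
grip_force: 2.0
```

Emit:
jog_arm([
  [[0, 0, 0.015], [0, 0, 0]],
  [[0, 0, 0.015], [0, 0, 0]],
  [[0, 0, 0], [0, 0, 0]],
])

```text
time: 23.3
position: [0.5531, 0.1994, 0.2134]
ee_rot: [0.001, 1.0, 0.001, -0.003]
contact_force: [-0.6, -0.4, -0.3]
finger_gap: 0.008
grip_force: 0.1
```

Emit:
jog_arm([
  [[0, 0, 0.01], [0, 0, 0]],
  [[0, 0, 0.01], [0, 0, 0]],
  [[0, 0, 0], [0, 0, 0]],
])

```text
time: 23.68
position: [0.5548, 0.1996, 0.2106]
ee_rot: [0.0, 1.0, 0.0, -0.001]
contact_force: [0.2, 0.7, 0.1]
finger_gap: 0.004
grip_force: 0.0
```

Emit:
jog_arm([
  [[0, 0, 0.01], [0, 0, 0]],
  [[0, 0, 0.01], [0, 0, 0]],
  [[0, 0, 0.01], [0, 0, 0]],
  [[0, 0, 0.005], [0, 0, 0]],
  [[0, 0, 0], [0, 0, 0]],
])

```text
time: 24.3
position: [0.5553, 0.1996, 0.2043]
ee_rot: [-0.0, 1.0, 0.0, -0.0]
contact_force: [-0.4, 1.0, 0.6]
finger_gap: 0.003
grip_force: 0.7
```

Emit:
jog_arm([
  [[0, 0, 0.005], [0, 0, 0]],
  [[0, 0, 0.005], [0, 0, 0]],
  [[0, 0, 0], [0, 0, 0]],
])

```text
time: 24.68
position: [0.5555, 0.1997, 0.2038]
ee_rot: [-0.0, 1.0, 0.0, 0.001]
contact_force: [-2.8, -1.4, 8.6]
finger_gap: 0.006
grip_force: 4.2
```

Contact is at 0.2038, which is the expected height of the flat lever. Next I'll retreat upward and check.

Emit:
jog_arm([
  [[0, 0, -0.03], [0, 0, 0]],
  [[0, 0, -0.08], [0, 0, 0]],
  [[0, 0, -0.1], [0, 0, 0]],
  [[0, 0, -0.1], [0, 0, 0]],
  [[0, 0, -0.1], [0, 0, 0]],
  [[0, 0, -0.06], [0, 0, 0]],
  [[0, 0, -0.03], [0, 0, 0]],
  [[0, 0, 0], [0, 0, 0]],
  [[0, 0, 0], [0, 0, 0]],
])

```text
time: 25.8
position: [0.5549, 0.1994, 0.3013]
ee_rot: [0.0, 1.0, 0.0, -0.001]
contact_force: [-0.1, -0.5, -0.2]
finger_gap: 0.004
grip_force: 0.0
```

```bash
python3 - <<'E'
from h import *
S=grab("side"); a=cv2.resize(S["img"][130:310,80:320],(800,600),interpolation=3)
cv2.imwrite("pics/a4.png",a); p=status.get_state(); print(p["position"],p["contact_force"])
x,y=110,203; g=S["img"][y:y+30,x:x+40].max(2); print(proj(S,[.5435+.016,.2,.2037]))
E
```

```text
[0.55492947 0.19945975 0.30128018] [-0.24382271  0.65149461 -0.42794112]
[132.19901579 223.18423196]
```

View pics/a4.png

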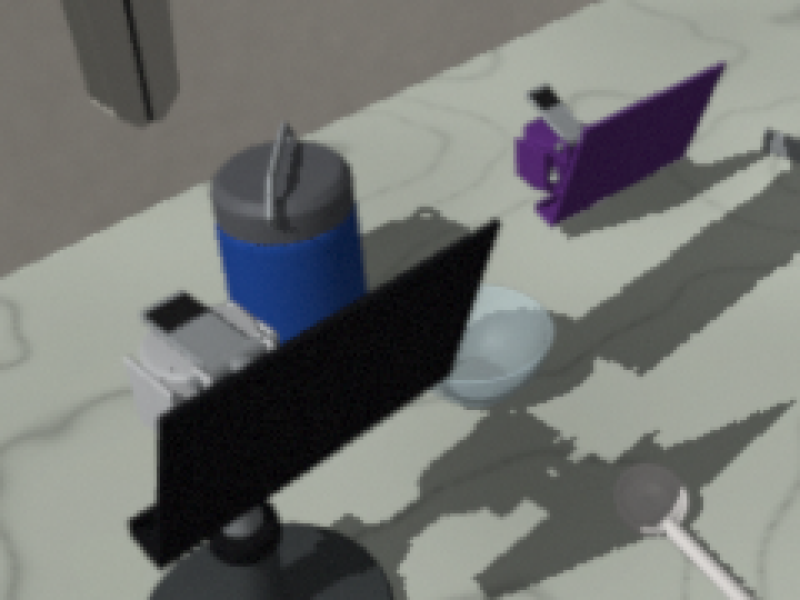

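The lever is flat: its pad is at about (178,313) in the crop, side pixel (133,224), against a predicted (132,223). The holder is upright and the bystanders are undisturbed.

```bash
python3 -c "
from rig import order
print(order.hand_in())"
```

```text
the job is handed in; nothing more can be done
None
```

The holder is pressed fully home on the ball (about 24 N felt), upright, screen side facing the far edge, and its latch is snapped flat. The gripper is clear, and I handed the job in after about 26 s of robot time; no verdict was returned.

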